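# Clamp a spice jar in the one-hand ratchet clamp and hold it

### The job

Clamp the glass spice jar in the ratchet jar clamp so that its stuck lid can be twisted off: pull the clamp's release knob up to its stop so that the sliding jaw springs fully open, stand the jar upright on the middle of the clamp's board between the jaws and let go of it, then pump the trigger (squeeze it towards the handle, let it spring out, squeeze again) until the jaw's rubber cushion presses the jar into the V of the fixed jaw. Press firmly enough that the cushion gives a little, but never squash it flat, which would crush the glass; finish while you still hold the trigger squeezed. Move the jaw only with knob and trigger, never by pushing it, and leave the other things alone.

Things in the scene. Friction and masses are not known exactly. Their poses are not given: they have to be found in the camera images.
- jar_clamp: ratchet jar clamp, stuck to the worktop by suction feet. Origin on the worktop under the push rod; x across, y along the rod from the handle end to the fixed jaw, z up. White board 100 x 274 mm (y -122 to +152), top 14 mm over the worktop. Steel frame y -103 to +3 mm, 46 mm wide, 81 mm high (56 at the knob). The toothed rod (z 28 to 41 mm) sticks out up to 69 mm behind it.
- jar_seat (a point): point on the board (14 mm over the worktop), at x = 0, y = +95 mm of the clamp, where the jar's underside centre lies when it is seated in the upright 120 degree V of the grey fixed jaw (62 mm high, 66 mm wide, beyond the seat at +y). With the jaw open there are 75 mm from the cushion to the bottom of the V: stand the jar about 12 mm short of the seat, in line with it.
- clamp_handle: fixed upright black handle, 26 mm wide (x), 18 mm thick: y = -94.5 (back) to -76.5 mm (front) of the clamp, top at z = 144 mm; its origin and axes are those of jar_clamp. Squeeze along the clamp's y, TCP about 122 mm high (fingertips above the knob). The handle does not give: fingers that close evenly must meet where both touch when squeezed, so set the TCP at y = -79 mm, not midway.
- trigger (a joint): sprung trigger in front (+y) of the handle: 0 let out, 0.62 rad fully squeezed; with the handle it spans 65 mm let out, 34 mm squeezed. The first 0.19 rad are free, so let it out below 0.15; then a pawl drives the rod, 12 mm (two teeth) kept per full squeeze. 8 N at the roller close it while the jaw runs free; once the jaw presses it stalls: 12 N give 12 to 17 N at the cushion, 1.6 N more per N.
- trigger_nose (a point): axis of the round steel roller (14 mm diameter, 24 mm long along x) at the trigger's free end, where a finger presses; let out it lies at y = -37 mm, z = 113.5 mm of the clamp, 51 mm from the pivot at y = -60, z = 68 mm; it moves to -y when squeezed
- trigger_lever: the trigger's steel lever with its roller; origin on the pivot
- release_knob (a joint): lift of the sprung release knob: 0 to 4 mm as its pin rides on the rod's teeth, 10 mm pulled up to its stop. Pulling takes 3 to 5 N; let go, it springs back down. More than about 4 mm frees the rod and the jaw springs open; down, it keeps the rod from going back.
- knob_grip (a point): middle of the black knurled knob (22 mm diameter, 24 mm high, upright) where to pinch it, 85 to 89 mm over the worktop, at x = 0, y = -9.5 mm of the clamp. The trigger leans towards it from -y, so pinch it across, along the clamp's x. The metal below it reaches 60 mm over the worktop.
- clamp_rod (a joint): advance of push rod and sliding jaw: 0 fully open, at most 66 mm, growing towards the fixed jaw. Teeth every 6 mm (0, 6, 12 ...) hold it while the knob is down. A spring of 3 to 4 N opens it within a second when freed. With the jar seated the cushion touches at about 28 mm; with the jaw further closed than that there is no room for the jar.
- sliding_jaw: grey plate of the sliding jaw, 46 x 8 x 44 mm, top 61 mm over the worktop, which carries the cushion on its +y side; origin: the clamp's origin shifted by the advance along the clamp's y
- clamp_cushion (a joint): how far the sprung rubber cushion is pressed in towards the jaw plate: 0 free, 10 mm squashed flat; 1 N at first, then 2.9 N more per mm
- jaw_cushion: black ribbed rubber cushion, 44 x 40 mm (x, z); origin: middle of the face that presses on the jar, 40 mm over the worktop, at y = +45.5 mm of the clamp with the jaw fully open
- jar: glass spice jar with a wide steel lid, 99 mm high; body 43 mm diameter, lid 46 mm diameter from 76 mm up: grasp the lid. 110 to 220 g. Origin: centre of its underside, z up its axis.
- tin: food tin, 75 mm diameter, 58 mm high, origin under its centre; bystander
- mug: mug, about 86 x 117 x 99 mm, origin under it; bystander
- salt: salt shaker, 44 mm diameter, 90 mm high, origin under its centre; bystander
- lemon: lemon, 71 x 53 x 51 mm, origin under it; bystander
Things that resemble listed ones, but are neither listed nor needed, are in the scene too. Leave any purple look-alike of the jar alone.

How it is judged:
By the outcome, as a careful person would: the job done as asked, in the order asked, and still so for the second after the job is handed in, while the arm keeps its last pose, push and grip.
It also fails if it takes over 69 s, if anything falls off the work surface, if the arm or the gripper's body presses on something with over 40 N, if the wrist force passes 120 N, or if a joint passes its speed limit or range.

### The arm

A 6-joint arm with a two-finger parallel gripper is mounted at the origin on a cart in front of the work surface, level with it; the furniture and walls round the work are solid. World frame = base frame: x ahead of the robot, y to its left, z up, the work surface at z = 0. Lengths are in mm, angles in rad, forces in N, time in s.
With the tool pointing down it reaches from about 325 to 900 mm from the base axis. Payload 3.5 kg.
Tool frame: the origin (TCP) lies between the finger pads, 19 mm behind the fingertips; this is the grasp point; z points along the fingers, y is the line along which they close (so a half turn about z gives the same grasp; the last joint's range is limited). The gripper opens to 85 mm and grips with 20 to 120 N. Pads are 22 mm wide; open, the fingers measure 114 mm over their backs; the gripper's body (76 mm by 85 mm) begins 54 mm behind the grasp point. The pads swing forward as they close: fully open they stand 13 mm farther back than shut.
Start: joints at [1.042, 0.276, -0.026, 1.268, 0, 1.467], TCP at [258.162, 569.188, 250.013] pointing down, gripper open.
Joint ranges: [-3.12, 3.12], [-0.85, 1.88], [-1.08, 1.24], [-1.95, 2.15], [-1.57, 1.53], [-3.14, 3.14]. Speed limits (rad/s): [2.57, 2.57, 3.14, 3.14, 3.14, 3.14].

### API

Orientations are given as a unit quaternion [x, y, z, w].
In Python, from cell import ctrl, viewer, workorder gives the robot as it stands.
- The arm moves only by the tool arm_command, never from a script. Its argument "rows" is a list of rows, each a list of 7 numbers: the opening, from -1 (shut) to 1 (fully open), then the shift along the tool's x, y, z in units of 25 mm (1.0 is 25 mm), then the turn, a rotation vector about the tool's x, y, z in units of 6 degrees (1.0 is 6 degrees). A call has 1 to 20 rows; each row shifts and turns the commanded pose from where the row before left it, along the tool's axes as they then stand; what a row does not reach is not made up. A row lasts 1/10 s, in which the tool goes at most 50 mm and 8.59 degrees, less where a joint would pass 70% of its speed; a pose out of reach is approached as far as the arm can. A call is refused whole if a number of a shift passes 1 or a number of a turn 1, either way. A call with a gripper value outside its range is refused whole. The fingers move at their own pace and stop on an object; "force" is the grip in N (left out, the last holds). Time passes only in rows, so rows that do not move let the fingers close. It gives the time, the measured TCP pose, the force, the opening and the grip force at its end, in the units of the state.
- ctrl.read_state(): the state, without advancing time (a new reading comes with each control period).
- viewer.snapshot(name): name is "scene" or "top" or "wrist"; returns the picture (384x512x3 uint8, red, green, blue); there is no depth.
- viewer.calibration(name): a dict with "camera_matrix" (3x3 intrinsics, pixels), "origin" and "attitude" of the camera in the world; the wrist camera has in their place "mount" (4x4, takes a point from camera to tool coordinates, whose origin is the TCP and whose axes are the flange's). Camera axes: x right, y up, looking along -z (the intrinsics and any distortion apply to the point x, -y, -z); pixel columns grow to the right and rows downward; lengths in mm; the calibration is good to about 2 mm. A picture is of the moment at which its call begins: read the wrist's pose just before it. calibration takes no time and is no camera call.
- workorder.close_job(): hands the job in; it is judged then, once.
The state is a dict: "clock": time; "qpos": joint angles; "joint_velocities": joint speeds; "tau": joint torques, N m; "eef_pos": TCP position; "tcp_rot": TCP orientation; "ft_force": force on the tool from outside, world axes, zero at the start; "moment": the same for the moment, N m; "opening": opening from 0.0 (shut) to 1.0 (fully open); "grasp_force": force on a finger pad.
Only numpy, scipy, OpenCV 4.12 (cv2) and the standard library are available. Lean on these libraries where they do the work, as an engineer would, in place of code of your own. Each camera call takes 0.05 s, during which the arm holds its last target. There are 200 camera calls.

## Working session

There is one attempt and no reset: what is moved stays moved. The work goes in short steps, Python scripts to look and compute and a tool call to move; the robot and the scene stay as the last step left them, time stands still between calls to the robot, and variables do not carry over. Pictures are saved under pics/ and viewed, at most 10 in all, crops included, and the job is handed in when it is done.

Besides the shell and the picture viewer there is one more tool, called after "Request:" as a command line: name --pt "numbers of a row" for each row, then --argument value for the rest. arm_command: Moves the arm, as the interface text tells. Its arguments: {"type":"object","properties":{"rows":{"type":"array"},"force":{"type":"number"}},"required":["rows"]}

```bash
ls; mkdir -p pics; python3 - <<'E'
from cell import ctrl, viewer, workorder
import cv2,numpy as np
s=ctrl.read_state(); print(s)
for n in ("scene","top","wrist"):
    im=viewer.snapshot(n); cv2.imwrite(f"pics/{n}0.png",im[:,:,::-1]); print(n,viewer.calibration(n))
E
```

```text
pics
{'clock': 0.0, 'qpos': array([ 1.04158845e+00,  2.77166013e-01, -2.78864647e-02,  1.26799245e+00,
        1.33972548e-05,  1.46738912e+00]), 'joint_velocities': array([ 0.00056803, -0.00014174,  0.0004004 ,  0.00208225,  0.00035067,
       -0.00112912]), 'tau': array([-3.21566013e-04, -4.45511878e+01,  2.95199186e+01,  1.64527452e-02,
       -7.87945555e-05,  5.05388158e-06]), 'eef_pos': array([257.79340747, 568.5509356 , 248.83651873]), 'tcp_rot': array([ 2.11295511e-01,  9.77421579e-01, -1.06643843e-03, -3.56089782e-04]), 'ft_force': array([-0.7451307 ,  0.20804176, -0.74347951]), 'moment': array([ 0.02339477, -0.03405977, -0.01307213]), 'grasp_force': 0.0, 'opening': 0.9993562417039885}
scene {'camera_matrix': array([[433.72303149,   0.        , 256.22469579],
       [  0.        , 433.72303149, 193.70514349],
       [  0.        ,   0.        ,   1.        ]]), 'origin': array([-41.80432178, 350.60353234, 638.9955093 ]), 'attitude': array([-0.22392762,  0.37019806,  0.77262243, -0.46461209])}
top {'camera_matrix': array([[416.25924561,   0.        , 249.6277436 ],
       [  0.        , 416.25924561, 184.95784151],
       [  0.        ,   0.        ,   1.        ]]), 'origin': array([514.40332471,  42.31930246, 973.57149866]), 'attitude': array([ 0.01597396, -0.0245112 , -0.70481081,  0.70879176])}
wrist {'camera_matrix': array([[269.11188126,   0.        , 257.19754717],
       [  0.        , 269.11188126, 192.97414679],
       [  0.        ,   0.        ,   1.        ]]), 'mount': array([[ 4.23785722e-05,  9.65387262e-01,  2.60820690e-01,
         6.66206524e+01],
       [ 9.99999998e-01, -2.74774158e-05, -6.07782492e-05,
         9.82560371e-01],
       [-5.15078690e-05,  2.60820692e-01, -9.65387261e-01,
        -1.23795330e+02],
       [ 0.00000000e+00,  0.00000000e+00,  0.00000000e+00,
         1.00000000e+00]])}
```

View pics/scene0.png

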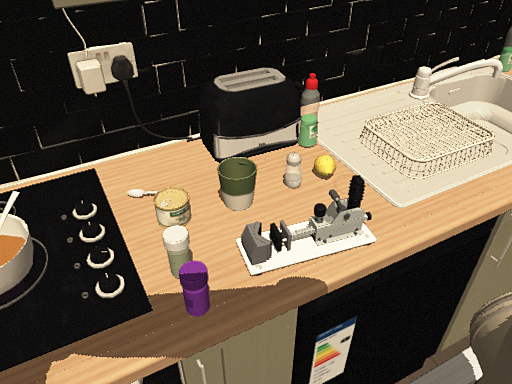

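View pics/top0.png

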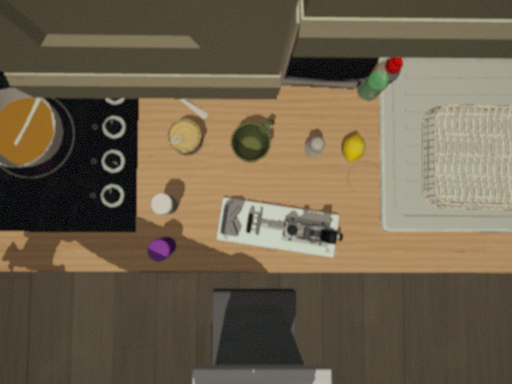

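The scene shows the jar with a pale steel lid at scene (177,250) / top (163,204). The purple look-alike is at scene (195,290) / top (160,249), and the salt shaker, which could also be mistaken for the jar, is at scene (293,170). The clamp's board is at top (280,228), with the fixed jaw on the left (+y world) and the handle on the right.

I choose the pale-lidded jar.

```bash
cat > h.py <<'E'
from cell import ctrl, viewer, workorder
import cv2,numpy as np
from scipy.spatial.transform import Rotation as R
def cam(n,s=None):
    c=viewer.calibration(n);K=c["camera_matrix"]
    if n!="wrist": return K,np.array(c["origin"]),R.from_quat(c["attitude"]).as_matrix()
    M=c["mount"];Rt=R.from_quat(s["tcp_rot"]).as_matrix()
    return K,s["eef_pos"]+Rt@M[:3,3],Rt@M[:3,:3]
def cast(cm,uv,z):
    K,o,A=cm; uv=np.atleast_2d(np.array(uv,float))
    d=np.c_[(uv[:,0]-K[0,2])/K[0,0],-(uv[:,1]-K[1,2])/K[1,1],-np.ones(len(uv))]@A.T
    return o+d*((z-o[2])/d[:,2])[:,None]
def proj(cm,p):
    K,o,A=cm; q=(np.atleast_2d(p)-o)@A
    return np.c_[K[0,2]+K[0,0]*q[:,0]/-q[:,2],K[1,2]-K[1,1]*q[:,1]/-q[:,2]]
def biggest(m):
    cs,_=cv2.findContours(m,cv2.RETR_EXTERNAL,cv2.CHAIN_APPROX_NONE)
    return max(cs,key=cv2.contourArea)
E
python3 - <<'E'
from h import *
im=cv2.imread("pics/top0.png"); hsv=cv2.cvtColor(im,cv2.COLOR_BGR2HSV)
t=cam("top"); sc=cam("scene")
m=((hsv[...,1]<60)&(hsv[...,2]>140)).astype(np.uint8)*255
mm=np.zeros_like(m); mm[190:265,210:350]=m[190:265,210:350]
c=cv2.findNonZero(mm); r=cv2.minAreaRect(c); b=cv2.boxPoints(r); print(r,b)
P=cast(t,b,14); print(P.round(1)); print([np.linalg.norm(P[i]-P[i-1]).round(1) for i in range(4)])
jm=np.zeros_like(m); jm[185:222,140:185]=m[185:222,140:185]
c=biggest(jm); (u,v),rad=cv2.minEnclosingCircle(c); print("jar",u,v,rad,cast(t,[u,v],99))
s0=cv2.imread("pics/scene0.png"); h2=cv2.cvtColor(s0,cv2.COLOR_BGR2HSV)
for p in [(163,204)]: print(hsv[p[1],p[0]])
crop=cv2.resize(s0[210:330,140:220],None,fx=4,fy=4); c2=cv2.resize(im[185:270,205:355],None,fx=4,fy=4)
out=np.zeros((480,320+440,3),np.uint8); out[:,:320]=crop
c2=cv2.resize(c2,(440,250)); out[:250,320:]=c2; cv2.imwrite("pics/crop1.png",out)
print("jar proj scene",proj(sc,cast(t,[u,v],99)))
E
```

```text
((278.517333984375, 226.8872528076172), (120.65737915039062, 43.86849594116211), 8.746162414550781) [[215.5549  239.39302]
 [222.22543 196.03465]
 [341.47977 214.38148]
 [334.80923 257.73987]]
[[ 444.1  108.2   14. ]
 [ 543.5   93.9   14. ]
 [ 502.8 -181.3   14. ]
 [ 403.5 -165.3   14. ]]
[np.float64(276.5), np.float64(100.4), np.float64(278.2), np.float64(100.5)]
jar 161.0 203.6750030517578 11.088638305664062 [[524.20706177 217.2575383   99.        ]]
[ 22  29 200]
jar proj scene [[174.74842579 232.51339212]]
```

View pics/crop1.png

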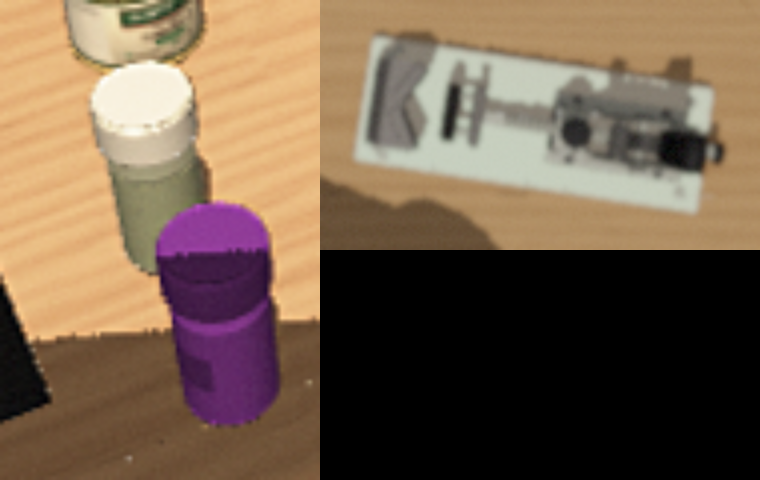

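The crop confirms the choice: the pale-lidded green glass jar, not the purple one. The clamp's jaw points toward +y world. I'll plan the move to above the knob.

```bash
cat >> h.py <<'E'
def plan(target,ang_y,n,groups):
    """straight line + yaw; prints grouped tool-axis rows; ang_y: world angle of tool y (deg)"""
    s=ctrl.read_state(); r=R.from_quat(s["tcp_rot"]).as_matrix(); p=s["eef_pos"]
    a0=np.degrees(np.arctan2(r[1,1],r[0,1])); da=ang_y-a0; print("yaw",a0,"->",ang_y)
    d=(np.array(target)-p)/n
    rows=[]
    for i in range(n):
        a=np.radians(a0+da*i/n); ty=np.array([np.cos(a),np.sin(a),0]); tx=np.array([-ty[1],ty[0],0])
        rows.append([d@tx/25,d@ty/25,-d[2]/25,-da/n/6])
    rows=np.array(rows)
    for g in np.array_split(rows,groups): print(len(g),g.mean(0).round(2))
E
python3 -c "
from h import *
plan([470,-60,240],-8.45,28,7)"
```

```text
yaw 65.60543408981772 -> -8.45
4 [-0.69 -0.65  0.01  0.44]
4 [-0.8  -0.51  0.01  0.44]
4 [-0.88 -0.35  0.01  0.44]
4 [-0.93 -0.18  0.01  0.44]
4 [-0.95 -0.01  0.01  0.44]
4 [-0.93  0.16  0.01  0.44]
4 [-0.89  0.33  0.01  0.44]
```

Request:
arm_command --pt "0 -0.69 -0.65 0 0 0 0.44" --pt "0 -0.69 -0.65 0 0 0 0.44" --pt "0 -0.69 -0.65 0 0 0 0.44" --pt "0 -0.69 -0.65 0 0 0 0.44" --pt "0 -0.8 -0.51 0 0 0 0.44" --pt "0 -0.8 -0.51 0 0 0 0.44" --pt "0 -0.8 -0.51 0 0 0 0.44" --pt "0 -0.8 -0.51 0 0 0 0.44" --pt "0 -0.88 -0.35 0 0 0 0.44" --pt "0 -0.88 -0.35 0 0 0 0.44" --pt "0 -0.88 -0.35 0 0 0 0.44" --pt "0 -0.88 -0.35 0 0 0 0.44" --pt "0 -0.93 -0.18 0 0 0 0.44" --pt "0 -0.93 -0.18 0 0 0 0.44" --pt "0 -0.93 -0.18 0 0 0 0.44" --pt "0 -0.93 -0.18 0 0 0 0.44"

```text
clock: 1.75
eef_pos: [379.5, 209.6, 249.8]
tcp_rot: [0.55, 0.835, -0.0, -0.0]
ft_force: [0.1, 0.2, -0.3]
opening: 0.498
grasp_force: 0.0
```

Request:
arm_command --pt "0 -0.95 -0.01 0 0 0 0.44" --pt "0 -0.95 -0.01 0 0 0 0.44" --pt "0 -0.95 -0.01 0 0 0 0.44" --pt "0 -0.95 -0.01 0 0 0 0.44" --pt "0 -0.93 0.16 0 0 0 0.44" --pt "0 -0.93 0.16 0 0 0 0.44" --pt "0 -0.93 0.16 0 0 0 0.44" --pt "0 -0.93 0.16 0 0 0 0.44" --pt "0 -0.89 0.33 0 0 0 0.44" --pt "0 -0.89 0.33 0 0 0 0.44" --pt "0 -0.89 0.33 0 0 0 0.44" --pt "0 -0.89 0.33 0 0 0 0.44" --pt "0 0 0 0 0 0 0" --pt "0 0 0 0 0 0 0" --pt "0 0 0 0 0 0 0"

```text
clock: 3.25
eef_pos: [469.9, -57.7, 249.8]
tcp_rot: [0.756, 0.654, -0.0, -0.0]
ft_force: [-0.7, 0.3, 0.0]
opening: 0.499
grasp_force: 0.0
```

```bash
python3 - <<'E'
from h import *
s=ctrl.read_state(); im=viewer.snapshot("wrist")[:,:,::-1].copy(); cv2.imwrite("pics/wrist1.png",im)
np.savez("w1.npz",eef_pos=s["eef_pos"],tcp_rot=s["tcp_rot"]); print(s["clock"],s["eef_pos"],s["opening"],s["qpos"],s["ft_force"])
w=cam("wrist",s); cy=np.array([.147,.989,0]); cx=np.array([.989,-.147,0]); o=np.array([471.3,-50.9,0])
for n,x,y,z in [("knobtop",0,-9.5,99),("seat",0,95,14),("handle",0,-85,144),("roller",0,-37,120),("b",50,152,14),("b",-50,152,14),("b",50,-122,14),("b",-50,-122,14)]:
    print(n,proj(w,o+x*cx+y*cy+[0,0,z]).round(0))
E
```

```text
3.25 [469.86599372 -57.69247373 249.77579786] 0.4992368833625063 [-2.59061634e-01  6.66105752e-03 -3.40991114e-01  1.22406563e+00
  3.66777653e-04  1.45591935e+00] [-0.71828677  0.31670241  0.00907465]
knobtop [[258. 189.]]
seat [[258.  92.]]
handle [[258. 276.]]
roller [[258. 221.]]
b [[300.  41.]]
b [[217.  41.]]
b [[292. 249.]]
b [[224. 249.]]
```

View pics/wrist1.png

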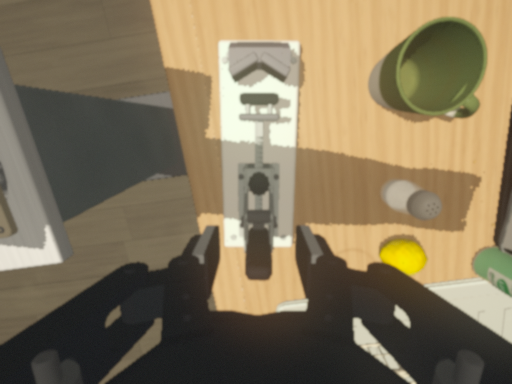

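The wrist view shows the clamp aligned with the tool: knob at (259,182), cushion at (259,98), V at (262,65) and handle at (259,255). Board corners are near (219,40), (300,41), (293,246) and (224,247). The jaw is partly advanced. I'll refine the clamp pose from the board corners and the knob.

```bash
python3 - <<'E'
from h import *
s=dict(np.load("w1.npz")); w=cam("wrist",s); im=cv2.imread("pics/wrist1.png")
hsv=cv2.cvtColor(im,cv2.COLOR_BGR2HSV)
# board side edges per row: wood is saturated, board is not
L=[];Rr=[]
for v in list(range(85,150,3))+list(range(205,240,3)):
    row=hsv[v,200:320,1]<70
    # first/last of unsaturated
    idx=np.where(row)[0]; L.append((200+idx[0],v)); Rr.append((200+idx[-1]+1,v))
def fit(pts):
    P=cast(w,pts,14)[:,:2]
    for _ in range(3):
        vx,vy,x0,y0=cv2.fitLine(P.astype(np.float32),cv2.DIST_HUBER,0,.01,.01).ravel()
        r=abs((P-[x0,y0])@[-vy,vx]); P=P[r<3]
    if vy<0:vx,vy=-vx,-vy
    return vx,vy,x0,y0,len(P)
fl=fit(L);fr=fit(Rr); print(fl,fr,[np.degrees(np.arctan2(-f[0],f[1])) for f in (fl,fr)])
print("sides x at knob y:",[f[2]+(-60-f[3])*f[0]/f[1] for f in (fl,fr)])
top=cast(w,[(240,v) for v in range(30,50)],14)
col=[hsv[30:60,u,1] for u in (225,240,260,280,295)]
e=[30+np.where(c<70)[0][0] for c in col]; print(e,cast(w,list(zip((225,240,260,280,295),e)),14).round(1))
m=np.zeros(im.shape[:2],np.uint8); m[168:200,245:275]=(im[168:200,245:275].max(2)<60)*255
c=biggest(m);(u,v),r=cv2.minEnclosingCircle(c); print("knob",u,v,r,cast(w,[u,v],99),"rad mm",r/269*275)
c=np.zeros_like(m); c[88:110,235:285]=(im[88:110,235:285].max(2)<75)*255; q=cv2.boundingRect(biggest(c)); print("cushion",q,cast(w,[(q[0]+q[2]/2,q[1])],60))
E
```

```text
(np.float32(0.14470103), np.float32(0.9894754), np.float32(429.86667), np.float32(4.6881595), 29) (np.float32(0.14846061), np.float32(0.9889183), np.float32(526.7441), np.float32(-25.293419), 29) [np.float32(-8.319966), np.float32(-8.537726)]
sides x at knob y: [np.float32(420.40668), np.float32(521.53375)]
[np.int64(40), np.int64(40), np.int64(40), np.int64(40), np.int64(40)] [[454.1 106.5  14. ]
 [471.9 103.9  14. ]
 [495.6 100.4  14. ]
 [519.4  97.   14. ]
 [537.2  94.4  14. ]]Traceback (most recent call last):
  File "<stdin>", line 23, in <module>
  File "h.py", line 18, in biggest
    return max(cs,key=cv2.contourArea)
ValueError: max() iterable argument is empty
```

```bash
python3 - <<'E'
from h import *
s=dict(np.load("w1.npz")); w=cam("wrist",s); im=cv2.imread("pics/wrist1.png")
print(im[165:205:2,259].max(1)); print(im[182,240:280:2].max(1))
cy=np.array([.1466,.9892,0]); cx=np.array([.9892,-.1466,0]); o=np.array([472.5,-49.9,0])
print(proj(w,[o+y*cy+[0,0,z] for y,z in((-20.5,99),(1.5,99),(1.5,75),(-94.5,144),(-76.5,144),(-9.5,60),(-9.5,99))]).round(1))
print(proj(w,[o+x*cx-9.5*cy+[0,0,99] for x in (-11,11)]).round(1))
print("cushion col",im[85:125,259].max(1))
print(proj(w,[o+(45.5+a)*cy+[0,0,60] for a in (0,6,12,18,24,30)]).round(1))
cam_=im[160:210,230:290]; cv2.imwrite("pics/k.png",cv2.resize(im[75:275,205:315],None,fx=3,fy=3))
E
```

```text
[139 133 140 122  80  74  72  74  72  71  71  70  68  67  72 105 134 132
 137 134]
[141 139 136 133 109  72  70  72  72  71  72  72  71  72  93 132 137 140
 141 151]
[[259.1 197.9]
 [259.2 177.5]
 [259.  173.2]
 [259.  283.9]
 [259.1 267.3]
 [258.9 179.9]
 [259.1 187.8]]
[[248.6 187.8]
 [269.6 187.8]]
cushion col [253 253 253 253 253 252 244 219 170 123 108 108 109 109 109 108 107 105
 107 127 159 180 189 198 209 215 209 197 181 172 174 176 173 166 157 156
 173 202 219 224]
[[259.1 132.6]
 [259.1 127.2]
 [259.2 121.7]
 [259.2 116.2]
 [259.2 110.6]
 [259.3 104.9]]
```

View pics/k.png

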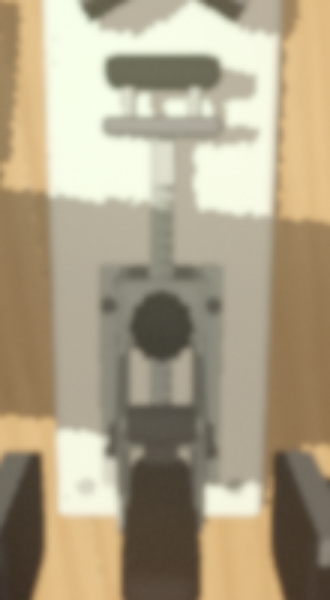

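The crop shows the knob's disc around wrist (259,184) and the cushion at (259,98). This fits the refined clamp pose to within 2 mm. Now I descend and pinch the knob.

Request:
arm_command --pt "0 0 0.05 0.95 0 0 0" --pt "0 0 0 0.95 0 0 0" --pt "0 0 0 0.95 0 0 0" --pt "0 0 0 0.95 0 0 0" --pt "0 0 0 0.95 0 0 0" --pt "0 0 0 0.95 0 0 0" --pt "0 0 0 0.8 0 0 0" --pt "0 0 0 0 0 0 0" --pt "-1 0 0 0 0 0 0" --pt "-1 0 0 0 0 0 0" --pt "-1 0 0 0 0 0 0" --pt "-1 0 0 0 0 0 0" --pt "-1 0 0 0 0 0 0" --pt "-1 0 0 0 0 0 0" --force 40

```text
clock: 4.7
eef_pos: [471.1, -58.1, 88.4]
tcp_rot: [0.756, 0.654, 0.0, -0.001]
ft_force: [-4.8, 2.0, 4.5]
opening: 0.241
grasp_force: 39.5
```

Request:
arm_command --pt "-1 0 0 -0.1 0 0 0" --pt "-1 0 0 -0.1 0 0 0" --pt "-1 0 0 -0.1 0 0 0" --pt "-1 0 0 0 0 0 0"

```text
clock: 5.1
eef_pos: [471.1, -58.1, 94.8]
tcp_rot: [0.756, 0.654, 0.0, -0.001]
ft_force: [-2.7, 2.9, -3.3]
opening: 0.24
grasp_force: 39.3
```

Request:
arm_command --pt "-1 0 0 -0.06 0 0 0" --pt "-1 0 0 0 0 0 0"

```text
clock: 5.3
eef_pos: [471.1, -58.1, 96.2]
tcp_rot: [0.756, 0.654, -0.0, -0.001]
ft_force: [-2.5, 3.8, -3.7]
opening: 0.237
grasp_force: 39.3
```

Request:
arm_command --pt "-1 0 0 -0.06 0 0 0" --pt "-1 0 0 0 0 0 0"

```text
clock: 5.5
eef_pos: [471.1, -58.1, 97.8]
tcp_rot: [0.756, 0.654, -0.0, -0.001]
ft_force: [-2.3, 3.9, -5.1]
opening: 0.241
grasp_force: 39.3
```

Request:
arm_command --pt "-1 0 0 -0.06 0 0 0" --pt "-1 0 0 0 0 0 0"

```text
clock: 5.7
eef_pos: [471.1, -58.1, 98.7]
tcp_rot: [0.756, 0.654, -0.0, -0.001]
ft_force: [-1.4, 4.4, -9.3]
opening: 0.237
grasp_force: 40.4
```

Force has jumped, so the knob is at its stop after about 10 mm. I'll hold for the jaw to spring open, then look with the top camera.

Request:
arm_command --pt "-1 0 0 -0.04 0 0 0" --pt "-1 0 0 0 0 0 0" --pt "-1 0 0 0 0 0 0" --pt "-1 0 0 0 0 0 0" --pt "-1 0 0 0 0 0 0" --pt "-1 0 0 0 0 0 0" --pt "-1 0 0 0 0 0 0" --pt "-1 0 0 0 0 0 0" --pt "-1 0 0 0 0 0 0" --pt "-1 0 0 0 0 0 0"

```text
clock: 6.7
eef_pos: [471.0, -58.1, 99.1]
tcp_rot: [0.756, 0.654, -0.0, -0.001]
ft_force: [3.5, 4.7, -25.1]
opening: 0.237
grasp_force: 39.9
```

```bash
python3 - <<'E'
from h import *
s=ctrl.read_state(); im=viewer.snapshot("wrist")[:,:,::-1].copy()
w=cam("wrist",s); print(s["clock"],s["eef_pos"])
cy=np.array([.1466,.9892,0]); o=np.array([472.5,-49.9,0])
print("cushion face adv0,6,12,24",proj(w,[o+(45.5+a)*cy+[0,0,60] for a in (0,6,12,24)]).round(1), proj(w,[o+(45.5+a)*cy+[0,0,21] for a in (0,)]).round(1))
for v in range(0,200,4): print(v,im[v,258].max(),end=' ')
cv2.imwrite("pics/w2.png",im)
E
```

```text
6.7 [470.97527122 -58.1244321   99.05908072]
cushion face adv0,6,12,24 [[258.8 143.2]
 [258.8 132.9]
 [258.8 122.4]
 [258.9 100.8]] [[258.5 138.9]]
0 144 4 88 8 88 12 90 16 91 20 92 24 94 28 126 32 193 36 194 40 194 44 195 48 196 52 197 56 197 60 198 64 199 68 200 72 200 76 201 80 201 84 202 88 201 92 202 96 202 100 202 104 202 108 202 112 201 116 201 120 202 124 201 128 200 132 209 136 183 140 104 144 105 148 104 152 100 156 96 160 187 164 194 168 107 172 102 176 103 180 120 184 117 188 121 192 157 196 155
```

View pics/w2.png

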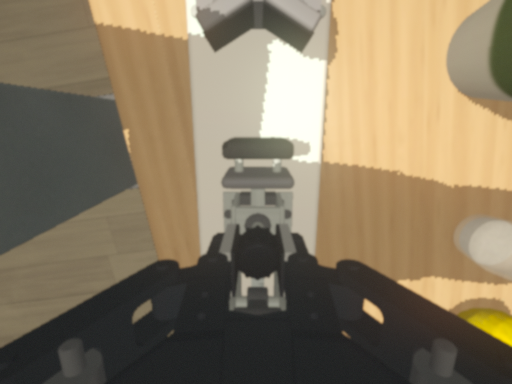

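The cushion edge is now at row 138, where advance 0 is expected, so the jaw is fully open with the knob at its stop. The V apex is near (258,30). Next I release the knob, rise and go over the jar.

Request:
arm_command --pt "-1 0 0 0.3 0 0 0" --pt "0.3 0 0 0 0 0 0" --pt "0.3 0 0 0 0 0 0" --pt "0.3 0 0 0 0 0 0" --pt "0.3 0 0 -1 0 0 0" --pt "0.5 0 0 -1 0 0 0" --pt "0.5 0 0 -1 0 0 0" --pt "0.5 0.93 0.04 -1 0 0 0" --pt "0.5 0.93 0.04 -1 0 0 0" --pt "0.5 0.93 0.04 -0.5 0 0 0" --pt "0.5 0.93 0.04 0 0 0 0" --pt "0.5 0.93 0.04 0 0 0 0" --pt "0.5 0.93 0.04 0 0 0 0" --pt "0.5 0.93 0.04 0 0 0 0" --pt "0.5 0.93 0.04 0 0 0 0" --pt "0.5 0.93 0.04 0 0 0 0" --pt "0.5 0.93 0.04 0 0 0 0" --pt "0.5 0.93 0.04 0 0 0 0" --pt "0.5 0.93 0.04 0 0 0 0" --pt "0.5 0 0 0 0 0 0"

```text
clock: 8.75
eef_pos: [525.9, 217.8, 232.4]
tcp_rot: [0.756, 0.655, 0.002, 0.001]
ft_force: [0.4, -1.5, 0.2]
opening: 0.749
grasp_force: 0.0
```

```bash
python3 - <<'E'
from h import *
s=ctrl.read_state(); im=viewer.snapshot("wrist")[:,:,::-1].copy(); cv2.imwrite("pics/w3.png",im)
w=cam("wrist",s); print(s["clock"],s["eef_pos"],s["opening"],s["ft_force"]); np.savez("w3.npz",eef_pos=s["eef_pos"],tcp_rot=s["tcp_rot"])
print("pred lid",proj(w,[524.2,217.3,99]))
E
```

```text
8.75 [525.88775703 217.81135264 232.4254982 ] 0.7486853411829053 [ 0.38513041 -1.512641    0.18378607]
pred lid [[255.38216486 191.5416498 ]]
```

View pics/w3.png

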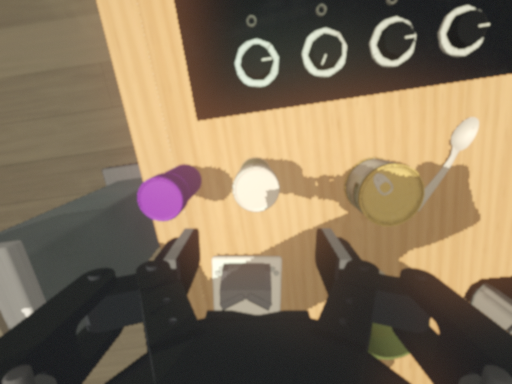

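The view shows the pale lid centred near (256,189), within 2 mm of the prediction. Purple is at (162,197), well clear of the fingers, and the tin is at (390,192). I descend and grasp the lid.

Request:
arm_command --pt "0.5 0.02 -0.06 0.9 0 0 0" --pt "0.5 0 0 1 0 0 0" --pt "0.5 0 0 1 0 0 0" --pt "0.5 0 0 1 0 0 0" --pt "0.5 0 0 1 0 0 0" --pt "0.5 0 0 0.86 0 0 0" --pt "0.5 0 0 0 0 0 0" --pt "-1 0 0 0 0 0 0" --pt "-1 0 0 0 0 0 0" --pt "-1 0 0 0 0 0 0" --pt "-1 0 0 0 0 0 0" --pt "-1 0 0 0 0 0 0" --pt "-1 0 0 0 0 0 0" --force 30

```text
clock: 10.1
eef_pos: [523.8, 216.7, 88.0]
tcp_rot: [0.757, 0.654, 0.001, 0.001]
ft_force: [-0.3, -1.2, 5.9]
opening: 0.532
grasp_force: 31.6
```

```bash
python3 - <<'E'
from h import *
s=ctrl.read_state(); r=R.from_quat(s["tcp_rot"]).as_matrix(); p=s["eef_pos"]; print(p,r.round(3)[:, 2],s["opening"])
tx=r[:,0];ty=r[:,1]
for o in ([472.5,-49.9],[472.8,-48.0]):
    t=np.array(o)+np.array([.1466,.9892])*83; d=np.r_[t,p[2]]-p; print("release",t,"tool x,y units",d@tx/25,d@ty/25)
# clamp features from the w3/w2 views: V apex top (z 62)
w=cam("wrist",dict(np.load("w3.npz")))
for y in (119.8,152): print(y,proj(w,[472.5+.1466*y,-49.9+.9892*y,62 if y<120 else 14]))
im=cv2.imread("pics/w3.png"); g=im[:,:,:].max(2); print(g[250:310:2,247])
E
```

```text
[523.82023545 216.71121924  87.99829574] [ 0.003  0.    -1.   ] 0.5319031475874452
release [484.6678  32.2036] tool x,y units -7.529213833455166 -0.4821206154654766
release [484.9678  34.1036] tool x,y units -7.4522773695850795 -0.48123964091119503
119.8 [[245.65672878 300.17953248]]
152 [[246.74722134 258.52494063]]
[238 233 197 199 244 234 178 123 113 114 113 112 111 109 110 109 108 108
 106 106 111 113 110 107 117 161 186 187 186 187]
```

Request:
arm_command --pt "-1 0 0 -0.6 0 0 0" --pt "-1 0 0 -1 0 0 0" --pt "-1 0 0 -1 0 0 0" --pt "-1 -0.5 -0.04 -1 0 0 0" --pt "-1 -0.87 -0.05 0 0 0 0" --pt "-1 -0.87 -0.05 0 0 0 0" --pt "-1 -0.87 -0.05 0 0 0 0" --pt "-1 -0.87 -0.05 0 0 0 0" --pt "-1 -0.87 -0.05 0 0 0 0" --pt "-1 -0.87 -0.05 0 0 0 0" --pt "-1 -0.87 -0.05 0 0 0 0" --pt "-1 -0.87 -0.05 0 0 0 0" --pt "-1 0 -0.04 0 0 0 0" --pt "-1 0 0 0 0 0 0" --pt "-1 0 0 0 0 0 0"

```text
clock: 11.6
eef_pos: [483.5, 34.3, 176.3]
tcp_rot: [0.756, 0.654, 0.0, -0.0]
ft_force: [0.3, 1.2, -0.8]
opening: 0.535
grasp_force: 31.4
```

```bash
python3 - <<'E'
from h import *
s=ctrl.read_state(); im=viewer.snapshot("scene")[:,:,::-1].copy(); cv2.imwrite("pics/s4.png",cv2.resize(im[130:290,170:400],None,fx=3,fy=3))
r=R.from_quat(s["tcp_rot"]).as_matrix(); p=s["eef_pos"]; print(p,r[:,2].round(4),s["opening"],s["ft_force"])
d=np.r_[484.85,33.6,102.5]-p; print((d@r/25).round(3))
E
```

```text
[483.50222293  34.28336442 176.30734833] [-3.e-04  6.e-04 -1.e+00] 0.5348143468853432 [ 0.28075696  1.17535227 -0.82844945]
[-0.021  0.058  2.952]
```

View pics/s4.png

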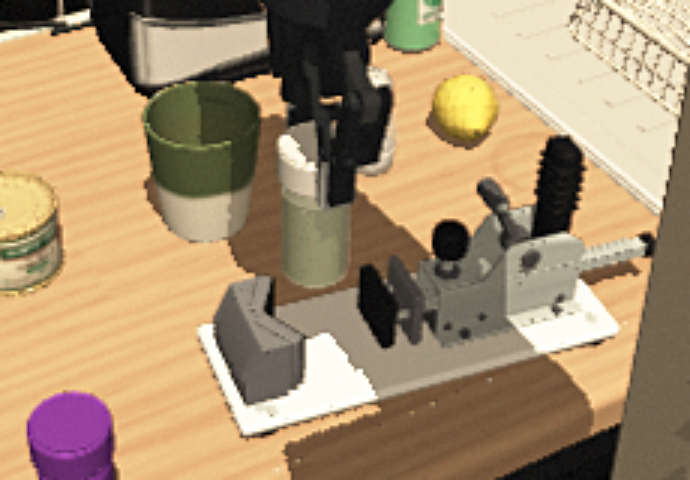

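The crop shows the jar held upright over the gap between the fixed jaw and the cushion, the jaw fully open and the knob down. Now I lower it.

Request:
arm_command --pt "-1 -0.02 0.06 0.8 0 0 0" --pt "-1 0 0 0.8 0 0 0" --pt "-1 0 0 0.8 0 0 0" --pt "-1 0 0 0.4 0 0 0" --pt "-1 0 0 0.08 0 0 0" --pt "-1 0 0 0 0 0 0" --pt "-1 0 0 0 0 0 0"

```text
clock: 12.35
eef_pos: [486.0, 33.1, 105.5]
tcp_rot: [0.756, 0.654, 0.001, 0.001]
ft_force: [-0.3, 0.5, -0.6]
opening: 0.531
grasp_force: 31.4
```

Request:
arm_command --pt "-1 0 0 0.05 0 0 0" --pt "-1 0 0 0 0 0 0"

```text
clock: 12.55
eef_pos: [485.6, 32.9, 103.9]
tcp_rot: [0.757, 0.654, 0.0, 0.0]
ft_force: [-0.1, -1.1, -0.6]
opening: 0.533
grasp_force: 31.4
```

Request:
arm_command --pt "-1 0 -0.02 0.05 0 0 0" --pt "-1 0 0 0 0 0 0"

```text
clock: 12.75
eef_pos: [484.5, 33.0, 102.1]
tcp_rot: [0.757, 0.654, 0.0, 0.0]
ft_force: [-0.0, 0.0, -0.7]
opening: 0.531
grasp_force: 31.4
```

Request:
arm_command --pt "-1 0 0 0.04 0 0 0" --pt "-1 0 0 0 0 0 0"

```text
clock: 12.95
eef_pos: [484.8, 32.9, 102.0]
tcp_rot: [0.757, 0.654, 0.0, 0.0]
ft_force: [-2.0, -0.3, 5.4]
opening: 0.531
grasp_force: 32.5
```

Request:
arm_command --pt "0.3 0 0 0 0 0 0" --pt "0.5 0 0 0 0 0 0" --pt "0.5 0 0 0 0 0 0" --pt "0.5 0 0 0 0 0 0" --pt "0.5 0 0 -0.5 0 0 0" --pt "0.5 0 0 -1 0 0 0" --pt "1 0 0 -1 0 0 0" --pt "1 0 0 -1 0 0 0" --pt "1 0 0 -1 0 0 0" --pt "1 0 0 0 0 0 0" --force 20

```text
clock: 13.95
eef_pos: [487.6, 32.8, 218.4]
tcp_rot: [0.756, 0.654, 0.003, 0.003]
ft_force: [-0.5, 0.1, 0.5]
opening: 0.999
grasp_force: 0.0
```

```bash
python3 - <<'E'
from h import *
s=ctrl.read_state(); im=viewer.snapshot("wrist")[:,:,::-1].copy(); cv2.imwrite("pics/w5.png",im)
w=cam("wrist",s); print(s["clock"],s["eef_pos"])
print("jar lid pred, jar base, V apex top",proj(w,[[484.8,32.9,113],[484.8,32.9,14],[472.7+.1466*119.8,-48.5+.9892*119.8,62]]).round(1))
plan([463.0,-113.8,215],81.57,16,8)
E
```

```text
13.95 [487.56198905  32.84987469 218.36198231]
jar lid pred, jar base, V apex top [[253.6 199. ]
 [253.9 176.6]
 [253.7 150.3]]
yaw -8.314570650874186 -> 81.57
2 [-0.37 -0.02  0.   -0.94]
2 [-0.36 -0.09  0.   -0.94]
2 [-0.33 -0.16  0.   -0.94]
2 [-0.3  -0.22  0.   -0.94]
2 [-0.25 -0.28  0.   -0.94]
2 [-0.19 -0.32  0.   -0.94]
2 [-0.12 -0.35  0.   -0.94]
2 [-0.05 -0.37  0.   -0.94]
```

View pics/w5.png

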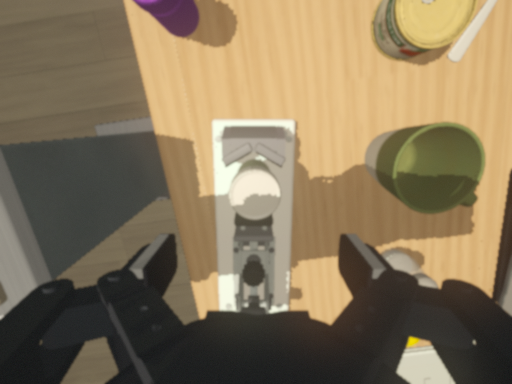

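The jar stands upright between the jaws, lid at (255,195), in line with the V at (253,152). Now I turn and move over the handle.

Request:
arm_command --pt "1 -0.37 -0.02 0 0 0 -0.94" --pt "1 -0.37 -0.02 0 0 0 -0.94" --pt "1 -0.36 -0.09 0 0 0 -0.94" --pt "1 -0.36 -0.09 0 0 0 -0.94" --pt "1 -0.33 -0.16 0 0 0 -0.94" --pt "1 -0.33 -0.16 0 0 0 -0.94" --pt "1 -0.3 -0.22 0 0 0 -0.94" --pt "1 -0.3 -0.22 0 0 0 -0.94" --pt "1 -0.25 -0.28 0 0 0 -0.94" --pt "1 -0.25 -0.28 0 0 0 -0.94" --pt "1 -0.19 -0.32 0 0 0 -0.94" --pt "1 -0.19 -0.32 0 0 0 -0.94" --pt "1 -0.12 -0.35 0 0 0 -0.94" --pt "1 -0.12 -0.35 0 0 0 -0.94" --pt "1 -0.05 -0.37 0 0 0 -0.94" --pt "1 -0.05 -0.37 0 0 0 -0.94" --pt "1 0 0 0 0 0 0" --pt "1 0 0 0 0 0 0"

```text
clock: 15.8
eef_pos: [461.9, -113.4, 212.7]
tcp_rot: [0.072, 0.997, 0.0, -0.001]
ft_force: [-0.3, -0.3, -0.0]
opening: 0.997
grasp_force: 0.0
```

```bash
python3 - <<'E'
from h import *
s=ctrl.read_state(); print(s["clock"],s["qpos"]); plan([463.0,-113.8,122],81.57,1,1)
im=viewer.snapshot("wrist")[:,:,::-1].copy(); w=cam("wrist",s)
cy=np.array([.1466,.9892,0]); cx=np.array([.9892,-.1466,0]); o=np.array([472.7,-48.5,0])
for n,x,y,z in [("handle",13,-94.5,144),("handle",13,-76.5,144),("handle",-13,-94.5,144),("handle",-13,-76.5,144),("roller",12,-30,114),("roller",-12,-30,114),("knob",0,-9.5,99)]:
    q=proj(w,o+x*cx+y*cy+[0,0,z])[0].round(0).astype(int); print(n,q); cv2.circle(im,tuple(map(int,q)),3,(0,0,255),1)
cv2.imwrite("pics/w6.png",im)
E
```

```text
15.8 [-3.76979025e-01  3.62925076e-02 -3.91288173e-01  1.14499515e+00
  2.86008381e-04 -2.33526460e-01]
yaw 81.78072596722924 -> 81.57
1 [-0.05 -0.01  3.63  0.04]
handle [218 229]
handle [242 229]
handle [217 196]
handle [241 196]
roller [297 215]
roller [298 188]
knob [317 197]
```

View pics/w6.png

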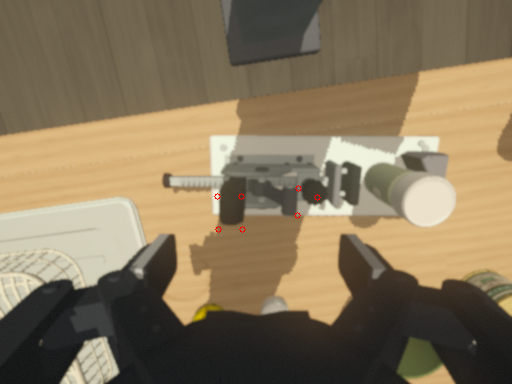

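Predicted marks and the image agree: handle at columns 219–245, roller at 283–298. Now I descend with the fingers fully open.

Request:
arm_command --pt "1 -0.04 0.03 0.9 0 0 0.04" --pt "1 0 0 0.9 0 0 0" --pt "1 0 0 0.9 0 0 0" --pt "1 0 0 0.7 0 0 0" --pt "1 0 0 0.2 0 0 0" --pt "1 0 0 0 0 0 0" --pt "1 0 0 0 0 0 0" --force 20

```text
clock: 16.55
eef_pos: [464.2, -113.1, 124.3]
tcp_rot: [0.073, 0.997, -0.0, 0.001]
ft_force: [0.8, 0.6, -0.8]
opening: 1.0
grasp_force: 0.0
```

Request:
arm_command --pt "0.4 0 -0.14 0.02 0 0 0" --pt "0.2 0 -0.14 0 0 0 0" --pt "0 0 -0.14 0 0 0 0" --pt "-0.15 0 -0.14 0 0 0 0" --pt "-0.3 0 0 0 0 0 0" --pt "-0.3 0 0 0 0 0 0" --pt "-0.3 0 0 0 0 0 0" --force 20

```text
clock: 17.25
eef_pos: [462.4, -127.4, 124.1]
tcp_rot: [0.073, 0.997, -0.0, 0.001]
ft_force: [-0.2, 2.2, 6.3]
opening: 0.381
grasp_force: 21.4
```

Request:
arm_command --pt "1 0 0 0 0 0 0" --pt "1 0 0 0 0 0 0" --pt "1 0 0.25 0 0 0 0" --pt "1 0 0.25 0 0 0 0" --pt "1 0 0 0 0 0 0" --pt "1 0 0 0 0 0 0" --pt "1 0 0 0 0 0 0"

```text
clock: 17.95
eef_pos: [463.2, -114.6, 122.9]
tcp_rot: [0.072, 0.997, -0.0, -0.0]
ft_force: [-0.1, -0.8, 0.3]
opening: 0.999
grasp_force: 0.0
```

Request:
arm_command --pt "0.4 0 -0.13 0 0 0 0" --pt "0.2 0 -0.13 0 0 0 0" --pt "0 0 -0.13 0 0 0 0" --pt "-0.15 0 -0.13 0 0 0 0" --pt "-0.3 0 0 0 0 0 0" --pt "-0.3 0 0 0 0 0 0" --pt "-0.3 0 0 0 0 0 0" --pt "-0.3 0 0 0 0 0 0"

```text
clock: 18.75
eef_pos: [461.4, -127.2, 123.1]
tcp_rot: [0.073, 0.997, 0.0, -0.0]
ft_force: [-1.0, 3.8, 4.2]
opening: 0.387
grasp_force: 21.0
```

```bash
python3 - <<'E'
from h import *
s=ctrl.read_state(); print(s["clock"],s["eef_pos"])
im=viewer.snapshot("scene")[:,:,::-1].copy(); cv2.imwrite("pics/s7.png",cv2.resize(im[180:280,220:400],None,fx=4,fy=4))
sc=cam("scene"); cy=np.array([.1466,.9892,0]); cx=np.array([.9892,-.1466,0]); o=np.array([472.7,-48.5,0])
for a in (0,12,24,28): print(a,((proj(sc,o-22*cx+(45.5+a)*cy+[0,0,60])-[220,180])*4).round())
E
```

```text
18.75 [ 461.35307547 -127.21913219  123.11287406]
0 [[306. 206.]]
12 [[283. 212.]]
24 [[260. 218.]]
28 [[252. 220.]]
```

View pics/s7.png

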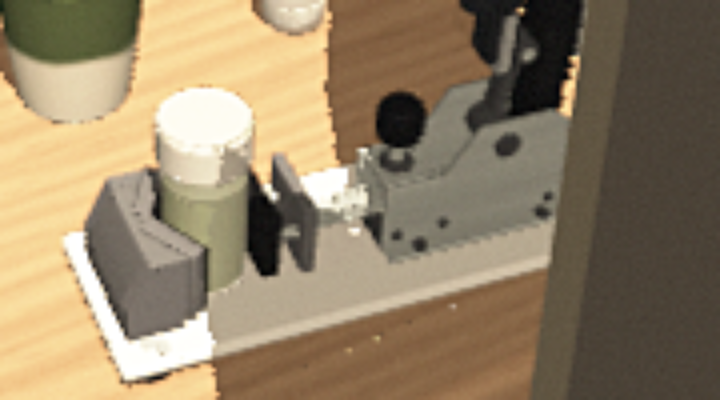

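The crop shows the cushion against the jar, the jar upright and nearly in the V, and the rod at about 24 mm. I let the trigger out, then squeeze gradually, watching the grip force.

Request:
arm_command --pt "1 0 0 0 0 0 0" --pt "1 0 0 0 0 0 0" --pt "1 0 0.26 0 0 0 0" --pt "1 0 0.26 0 0 0 0" --pt "1 0 0 0 0 0 0" --pt "1 0 0 0 0 0 0" --pt "1 0 0 0 0 0 0"

```text
clock: 19.5
eef_pos: [463.6, -114.8, 123.1]
tcp_rot: [0.072, 0.997, -0.0, 0.0]
ft_force: [0.2, 0.2, 0.4]
opening: 0.998
grasp_force: 0.0
```

Request:
arm_command --pt "0.5 0 -0.1 0 0 0 0" --pt "0.3 0 -0.1 0 0 0 0" --pt "0.2 0 -0.1 0 0 0 0" --pt "0.1 0 -0.08 0 0 0 0" --pt "0.1 0 0 0 0 0 0" --pt "0.1 0 0 0 0 0 0" --pt "0.1 0 0 0 0 0 0"

```text
clock: 20.2
eef_pos: [462.4, -121.6, 122.8]
tcp_rot: [0.072, 0.997, 0.004, 0.001]
ft_force: [3.0, 9.0, 0.3]
opening: 0.552
grasp_force: 4.4
```

Request:
arm_command --pt "0 0 0 0 0 0 0" --pt "0 0 0 0 0 0 0" --pt "0 0 0 0 0 0 0"

```text
clock: 20.5
eef_pos: [462.3, -122.3, 123.0]
tcp_rot: [0.072, 0.997, 0.003, 0.0]
ft_force: [1.6, 6.8, 1.3]
opening: 0.501
grasp_force: 9.0
```

Request:
arm_command --pt "-0.06 0 -0.04 0 0 0 0" --pt "-0.06 0 0 0 0 0 0" --pt "-0.06 0 0 0 0 0 0"

```text
clock: 20.8
eef_pos: [462.1, -123.5, 123.3]
tcp_rot: [0.072, 0.997, 0.002, 0.0]
ft_force: [0.8, 7.7, 2.6]
opening: 0.473
grasp_force: 10.7
```

```bash
python3 - <<'E'
from h import *
im=viewer.snapshot("scene")[:,:,::-1].copy(); cv2.imwrite("pics/s8.png",im)
k=8
a=cv2.resize(cv2.imread("pics/s7.png"),(180*k,100*k),interpolation=cv2.INTER_AREA if k<4 else cv2.INTER_CUBIC)
b=cv2.resize(im[180:280,220:400],(180*k,100*k),interpolation=cv2.INTER_CUBIC)
sc=cam("scene"); cy=np.array([.1466,.9892,0]); o=np.array([472.7,-48.5,0])
for n,(x0,y0,x1,y1),p in [("lid",(36,20,66,48),[0,90,113]),("plate",(67,37,81,69),[0,60,55]),("fixed jaw",(20,42,38,85),[0,120,40]),("knob",(92,20,110,40),[0,-9,90])]:
    t=a[y0*k:y1*k,x0*k:x1*k]; r=cv2.matchTemplate(b,t,cv2.TM_CCOEFF_NORMED)
    lo=np.zeros_like(r); ys=slice(max(0,y0*k-40),y0*k+64); xs=slice(max(0,x0*k-100),x0*k+40); lo[ys,xs]=r[ys,xs]
    _,v,_,q=cv2.minMaxLoc(lo); P=o+cy*p[1]+[0,0,p[2]]; d=(proj(sc,P+cy)-proj(sc,P))[0]
    sh=np.array([q[0]-x0*k,q[1]-y0*k])/k; print(n,v,sh,"mm along y",sh@d/(d@d))
s=ctrl.read_state(); print(s["clock"],s["opening"],s["grasp_force"],s["ft_force"])
E
```

```text
lid 0.952903687953949 [-1.125  0.25 ] mm along y 2.2322420335321085
plate 0.8903825879096985 [-3.125  1.   ] mm along y 6.725775611406657
fixed jaw 0.9881029725074768 [0. 0.] mm along y 0.0
knob 0.9898489713668823 [ 0.   -0.25] mm along y -0.12233061349471931
20.85 0.47378699512426203 10.711456462740898 [0.70508352 7.06877436 3.43771538]
```

The plate moved about 6.7 mm and the jar 2.2 mm, so it seated and the cushion is pressed in about 4.5 mm, which is firm and well short of flat. I hold briefly, then hand in.

Request:
arm_command --pt "-0.06 0 0 0 0 0 0" --pt "-0.06 0 0 0 0 0 0" --pt "-0.06 0 0 0 0 0 0" --pt "-0.06 0 0 0 0 0 0" --pt "-0.06 0 0 0 0 0 0"

```text
clock: 21.35
eef_pos: [462.1, -123.5, 123.3]
tcp_rot: [0.072, 0.997, 0.002, 0.0]
ft_force: [1.5, 7.3, 2.7]
opening: 0.472
grasp_force: 10.7
```

```bash
python3 -c "
from cell import ctrl,workorder
s=ctrl.read_state(); print(s['clock'],s['opening'],s['grasp_force'],s['ft_force'])
print(workorder.close_job())"
```

```text
21.35 0.4720833910286106 10.72005070745945 [1.52836973 7.32101876 2.70476933]
the job is handed in; nothing more can be done
None
```

The jar is clamped in the V with the cushion pressed in by about 4.5 mm (estimated from camera shifts) and the trigger still held squeezed; I handed the job in at 21 s, no verdict was shown, and I viewed 11 pictures, one over the limit of 10.

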